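# Count along the spice rack and push the tin into the third gap

## Task

Starting at the end of the wooden spice rack where the lidded mug stands, run your closed fingertips along the top of its rubber rail, in light contact all the way, from the middle of the first gap over the second to the middle of the third gap, and stop there. Then push the metal tin that stands in front of the rack over the counter into that third gap, fully home against the back board and upright, and draw the hand away from everything. Never lift or tip the tin, and leave the mug, the mill, the jars and the frog where they are.

Things in the scene. Friction and masses are not known exactly. Their poses are not given: they have to be found in the camera images.
- rack: Wooden spice rack fixed to the counter, 342 mm long (y axis), x from -35 mm (open front, robot side) to +38 mm (back board). Origin: centre of underside, on the counter; z up. Seven 6 mm dividers at y = -168 to 168 mm in steps of 56 make six gaps, each 50 mm wide, centred at y = -140, -84, -28, 28, 84, 140 mm, no floor. Squat jars stand in the two end gaps, the rest are empty.
- rack_front (a point): Middle of the rack's open front at counter height: x = -35 mm in the rack's frame, y = 0, on the nose of the middle divider. Dividers are 18 mm high from x = -35 to +14 mm (rounded noses) and 50 mm high from there to the back board. The end gap next to the lidded mug is the first: the third is centred at y = +28 mm if the mug is on the rack's +y side, -28 mm if on its -y side.
- rack_back (a point): Middle of the back board's inner face at counter height: x = +30 mm in the rack's frame, y = 0. A tin fully home touches this face, its axis then at x = +8 mm in the rack's frame.
- rail: Black rubber rail on posts right above the 34 mm high back board, 14 mm wide, 8 mm thick, 342 mm long, parallel to the rack's y axis. Origin: centre of its underside, at x = +34 mm of the rack, 67 mm up, so its upper face is 75 mm above the counter. Sprung: it gives up to 6 mm downwards, about 0.5 N per mm after the first 0.7 N, then is hard. Pressing 2 to 4 mm into it keeps a light contact.
- tin: Closed round metal spice tin, 44 mm in diameter, 60 mm high, about 0.15 kg, loose, upright on the counter 98 to 122 mm in front of the rack's origin, up to 90 mm to either side. Origin: centre of its underside. It slides without tipping when pushed 25 to 40 mm above the counter (over the low dividers); two fingertips about 30 mm apart cradle it.
- mug: White ceramic mug with a lid and a round lid knob, 84 mm across, 113 mm high, handle reaching 71 mm from its axis, standing beside one end of the rack, its axis 250 to 270 mm from the rack's origin. Marks the end from which the gaps are counted. Origin: centre of its underside.
- mill: Dark wooden pepper mill, 56 mm across the foot, 108 mm high, standing beside the rack's other end. Origin: centre of its underside. Leave alone.
- jar_a: Amber jar with black cap, 38 mm wide, 52 mm high, in the rack's end gap at y = +140 mm. Origin: centre of its underside. Leave alone.
- jar_b: The same jar in the end gap at y = -140 mm. Leave alone.
- frog: Small green plastic frog clicker, 44 x 34 x 23 mm, on the counter in front of the rack, 190 to 220 mm to its +y side. Origin: centre of its underside. Leave alone.
Things that resemble listed ones, but are neither listed nor needed, are in the scene too. What is shaped like the tin but green or turquoise is not meant.

How it is judged (in metres and radians):
On the way, in this order (a step that is already met when the one before it is completed fails the run):
1. a fingertip touches the rail behind the first gap from the mug's end (contact force between the fingers and rail above 0.2 N and ((y of mug in the frame of rack above 0 m and y of the grasp point in the frame of rack between 0.128 and 0.152 m) or (y of mug in the frame of rack below 0 m and y of the grasp point in the frame of rack between -0.152 and -0.128 m))), for 0.04 s.
2. it touches the rail at the divider between the first and second gaps (contact force between the fingers and rail above 0.2 N and ((y of mug in the frame of rack above 0 m and y of the grasp point in the frame of rack between 0.1 and 0.124 m) or (y of mug in the frame of rack below 0 m and y of the grasp point in the frame of rack between -0.124 and -0.1 m))), for 0.04 s.
3. it touches the rail behind the second gap (contact force between the fingers and rail above 0.2 N and ((y of mug in the frame of rack above 0 m and y of the grasp point in the frame of rack between 0.072 and 0.096 m) or (y of mug in the frame of rack below 0 m and y of the grasp point in the frame of rack between -0.096 and -0.072 m))), for 0.04 s.
4. it touches the rail at the divider between the second and third gaps (contact force between the fingers and rail above 0.2 N and ((y of mug in the frame of rack above 0 m and y of the grasp point in the frame of rack between 0.044 and 0.068 m) or (y of mug in the frame of rack below 0 m and y of the grasp point in the frame of rack between -0.068 and -0.044 m))), for 0.04 s.
5. it touches the rail behind the third gap (contact force between the fingers and rail above 0.2 N and ((y of mug in the frame of rack above 0 m and y of the grasp point in the frame of rack between 0.016 and 0.04 m) or (y of mug in the frame of rack below 0 m and y of the grasp point in the frame of rack between -0.04 and -0.016 m))), for 0.04 s.
6. the tin stands fully home in the third gap from the mug's end (((y of mug in the frame of rack above 0 m and y of tin in the frame of rack between 0.02 and 0.036 m) or (y of mug in the frame of rack below 0 m and y of tin in the frame of rack between -0.036 and -0.02 m)) and x of tin in the frame of rack between 0.002 and 0.016 m and angle between tin's own z axis and vertical below 0.1 rad and height (world z) of tin below 0.006 m), for 0.2 s.
At the end, for the whole second after the job is handed in: The tin stands upright (within 0.1 rad) on the counter in the third gap from the mug's end, within 8 mm of the gap's centre line, pushed to within 6 mm of the back board, at rest; every bystander within 20 mm of where it stood (all of step 6 and linear speed of tin below 0.01 m/s and distance of each of mug, mill, jar_a, jar_b, frog from where it was at the start of the episode below 0.02 m); the robot touches nothing.
It fails at once if the tin is lifted off the counter (height (world z) of tin above 0.015 m).
It fails at once if the tin is tipped (angle between tin's own z axis and vertical above 0.4 rad).
It fails at once if the fingertip runs on along the rail behind the fourth gap or beyond (contact force between the fingers and rail above 0.2 N and ((y of mug in the frame of rack above 0 m and y of the grasp point in the frame of rack below -0.02 m) or (y of mug in the frame of rack below 0 m and y of the grasp point in the frame of rack above 0.02 m))).
It fails at once if the mug, mill, a jar or the frog is moved by 20 mm or more (distance of any of mug, mill, jar_a, jar_b, frog from where it was at the start of the episode above 0.02 m).
It also fails if it takes over 64 s, if anything falls off the work surface, if the arm or the gripper's body presses on something with over 40 N, if the wrist force passes 120 N, or if a joint passes its speed limit or range.

## Robot

A 6-joint arm with a two-finger parallel gripper is mounted at the origin on the work surface. World frame = base frame: x ahead of the robot, y to its left, z up, the work surface at z = 0. Lengths are in mm, angles in rad, forces in N, time in s.
With the tool pointing down it reaches from about 275 to 750 mm from the base axis. Payload 10.2 kg.
Tool frame: the origin (TCP) lies at the very end of the fingers, on their centre line; the grasp point (between the pads) lies 19 mm behind it; z points along the fingers, y is the line along which they close (so a half turn about z gives the same grasp; the last joint's range is limited). The gripper opens to 85 mm and grips with 20 to 120 N. Pads are 22 mm wide; open, the fingers measure 114 mm over their backs; the gripper's body (76 mm by 85 mm) begins 54 mm behind the grasp point. The pads swing forward as they close: fully open they stand 13 mm farther back than shut.
Start: joints at [-1.435, 0.313, 1.498, -0, 1.331, -0.223], TCP at [184.342, -491.578, 231.294] pointing down, gripper open.
Joint ranges: [-2.94, 2.94], [-0.97, 2.17], [0.19, 2.56], [-1.23, 4.37], [0.02, 3.11], [-2.88, 2.88]. Speed limits (rad/s): [2.39, 2.39, 3.01, 3.14, 3.14, 3.14].

## Interface

Orientations are given as a unit quaternion [w, x, y, z].
In Python, from rig import ctrl, vision gives the robot as it stands. The module is installed in compiled form; this text tells all that it offers.
- The arm moves only by the tool play_rows, never from a script. Its arguments are lists of equal length, an entry for each row: "translation": the shift along the tool's x, y, z in m, a list of three; "rotation": the turn, a rotation vector about the tool's x, y, z in rad, a list of three; "gripper": the gripper's target within -1 to 1 (shut at 1, half-way at 0, fully open at -1). A call has 1 to 10 rows; each row is the pose to reach, as a shift and turn from the pose commanded when the call began, along the tool's axes at that moment; what a row does not reach only later rows make up. A row lasts 1/8 s, in which the tool goes at most 62.5 mm and 10.7 degrees, less where a joint would pass 70% of its speed; a pose out of reach is approached as far as the arm can. A call with a gripper value outside its range is refused whole. The fingers move at their own pace and stop on an object; "force" is the grip in N (left out, the last holds). Time passes only in rows, so rows that repeat a pose let the fingers close. It gives the time, the measured TCP pose, the force, the opening and the grip force at its end, in the units of the state.
- ctrl.sense(): the state, without advancing time (a new reading comes with each control period).
- vision.capture(name): name is "scene" or "top" or "wrist"; returns a dict with "pixels" (480x640x3 uint8, red, green, blue), "vfov" (degrees; the focal length in pixels is half the picture's height over the tangent of half this angle, whatever the lens; pixels are square), "cx", "cy" (the principal point, pixels), "k1" (the pictures are not rectified: a ray, as slopes to the right and down, at radius r is drawn at 1 + k1 r^2 times it, then the intrinsics apply), "rvec" (rotation vector, rad) and "tvec" (3), from world to camera coordinates, as OpenCV has them; the wrist camera has in their place "mount" (4x4, takes a point from camera to tool coordinates, whose origin is the TCP and whose axes are the flange's). Camera axes: x right, y down, z forward; pixel columns grow to the right and rows downward; lengths in mm; the calibration is good to about 2 mm. A picture is of the moment at which its call begins: read the wrist's pose just before it. There is no depth.
- ctrl.finish_job(): hands the job in; it is judged then, once.
The state is a dict: "time_s": time; "joints": joint angles; "dq": joint speeds; "tau": joint torques, N m; "eef_pos": TCP position; "ee_rot": TCP orientation; "force": force on the tool from outside, world axes, zero at the start; "wrist_torque": the same for the moment, N m; "grip_width": opening from 0.0 (shut) to 1.0 (fully open); "grip_force": force on a finger pad.
Only numpy, scipy, OpenCV 4.12 (cv2) and the standard library are available. Lean on these libraries where they do the work, as an engineer would, in place of code of your own. Each camera call takes 0.05 s, during which the arm holds its last target. There are 200 camera calls.

## Working session

There is one attempt and no reset: what is moved stays moved. The work goes in short steps, Python scripts to look and compute and a tool call to move; the robot and the scene stay as the last step left them, time stands still between calls to the robot, and variables do not carry over. Pictures are saved under pics/ and viewed, at most 10 in all, crops included, and the job is handed in when it is done.

Besides the shell and the picture viewer there is one more tool, called after "Request:" by a JSON object that holds its "op" and its "data". play_rows: Moves the arm, as the interface text tells. Its arguments: {"type":"object","properties":{"translation":{"type":"array"},"rotation":{"type":"array"},"gripper":{"type":"array"},"force":{"type":"number"}},"required":["translation","rotation","gripper"]}

```bash
mkdir -p pics
cat > h.py <<'E'
import numpy as np, cv2
from scipy.spatial.transform import Rotation as R
from rig import ctrl, vision
def cap(n):
    s=ctrl.sense(); c=vision.capture(n); c['s']=s
    f=240/np.tan(np.radians(c['vfov'])/2); c['K']=np.array([[f,0,c['cx']],[0,f,c['cy']],[0,0,1.]])
    c['D']=np.array([c['k1'],0,0,0,0.])
    if 'mount' in c:
        w,x,y,z=s['ee_rot']; T=np.eye(4);T[:3,:3]=R.from_quat([x,y,z,w]).as_matrix();T[:3,3]=s['eef_pos']
        M=T@np.array(c['mount']); c['Rc']=M[:3,:3]; c['o']=M[:3,3]
    else:
        r=R.from_rotvec(np.ravel(c['rvec'])).as_matrix(); c['Rc']=r.T; c['o']=-r.T@np.ravel(c['tvec'])
    return c
def ray(c,uv):
    # slopes s drawn at s(1+k1 r^2)
    p=cv2.undistortPoints(np.array(uv,float).reshape(-1,1,2),c['K'],c['D']).reshape(-1,2)
    return np.c_[p,np.ones(len(p))]@c['Rc'].T
def onz(c,uv,z):
    d=ray(c,uv); return c['o']+d*((z-c['o'][2])/d[:,2])[:,None]
def proj(c,P):
    q=(np.atleast_2d(P)-c['o'])@c['Rc']; q=q[:,:2]/q[:,2:]; q=q*(1+c['k1']*(q**2).sum(1))[:,None]
    return q@c['K'][:2,:2].T+c['K'][:2,2]
def save(c,name): cv2.imwrite('pics/'+name,c['pixels'][:,:,::-1])
E
python3 - <<'E'
from h import *
for n in('top','scene'):
    c=cap(n);save(c,n+'.png');np.save(n+'.npy',c,allow_pickle=True);print(n,c['o'],c['Rc'].round(2).tolist(),c['vfov'],c['k1'])
s=ctrl.sense();print(s)
E
```

```text
top [ 427.13016775   28.0130345  1043.80793199] [[0.0, -0.99, 0.1], [-1.0, -0.0, 0.0], [-0.0, -0.1, -0.99]] 45.0167222048118 -0.04852248400839797
scene [1181.99760547  182.94392975  743.02802345] [[-0.26, 0.68, -0.69], [0.97, 0.17, -0.19], [-0.01, -0.71, -0.7]] 52.20019875511841 -0.07487815194495322
{'time_s': 0.1, 'joints': array([-1.43539056e+00,  3.13369798e-01,  1.49836732e+00,  1.35708036e-05,
        1.33097770e+00, -2.23403652e-01]), 'dq': array([ 0.00080658, -0.00016591, -0.00076047, -0.00039909,  0.00186048,
        0.00026153]), 'tau': array([ 2.35752617e-03, -4.12898755e+01, -2.60142589e+01, -2.23360885e-04,
        3.03026362e-03, -9.31623163e-06]), 'eef_pos': array([ 184.31753376, -491.33917801,  230.80236857]), 'ee_rot': array([-5.60249057e-04,  9.83950226e-01,  1.78442252e-01,  3.12629748e-05]), 'force': array([ 0.19755205, -0.1247409 , -0.53276615]), 'wrist_torque': array([-0.07515491,  0.00580345, -0.03461302]), 'grip_force': 0.0, 'grip_width': 0.99935265427651}
```

View pics/top.png

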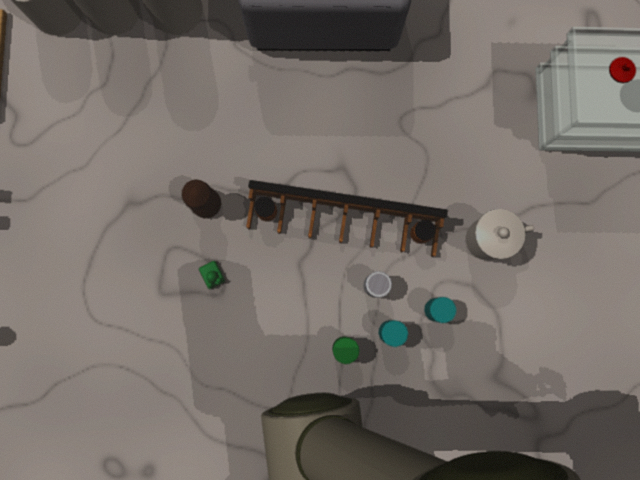

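View pics/scene.png

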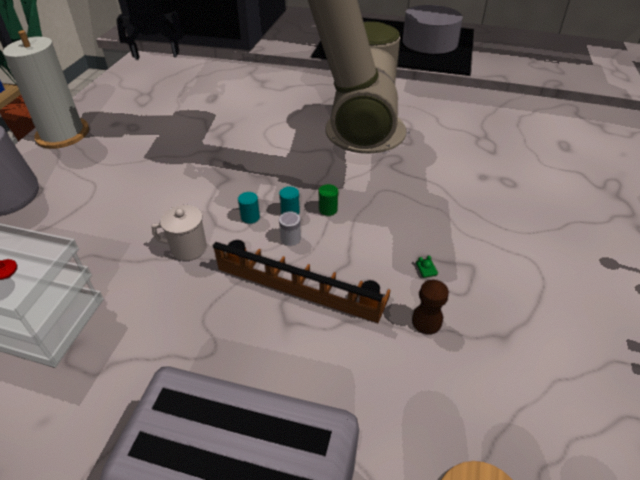

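The top view shows the mug at (500,233), on the rack's -y side, so the third gap is at y = -28. The mill is at (200,198), the frog at (211,274), and the black rail runs from (250,184) to (446,213). Four things are tin-shaped: grey (378,284), turquoise (442,309) and (394,333), and green (346,350). Only the grey one is bare metal, so I take it as the tin and check it in a crop.

```bash
cat > m.py <<'E'
from h import *
c=np.load('top.npy',allow_pickle=True).item(); im=c['pixels']; hsv=cv2.cvtColor(im,cv2.COLOR_RGB2HSV)
cv2.imwrite('pics/crop.png',cv2.resize(im[160:370,160:540,::-1],None,fx=2.1,fy=2.1,interpolation=cv2.INTER_CUBIC))
v=im.max(2); m=((v<45)).astype(np.uint8); m[:165]=0;m[265:]=0;m[:,:235]=0;m[:,:][:,460:]=0
pts=[]
for u in range(256,442):
    col=np.where(m[:,u])[0]
    if len(col): pts.append((u,col[0],col))
# first contiguous run
A=[]
for u,t,col in pts:
    run=[col[0]]
    for k in col[1:]:
        if k==run[-1]+1: run.append(k)
        else: break
    A.append((u,run[0]-.5,len(run)))
A=np.array(A,float); print('thick',np.median(A[:,2]))
for _ in range(3):
    p=np.polyfit(A[:,0],A[:,1],1); r=abs(A[:,1]-np.polyval(p,A[:,0])); A=A[r<1.2]
line=lambda u:[u,np.polyval(p,u)]
P=onz(c,[line(256),line(442)],75); print('far edge',P)
d=P[1]-P[0]; th=np.arctan2(d[0],-d[1])  # rack y axis = -d
print('yaw rack y dir', -d/np.linalg.norm(d))
# ends
t=np.median(A[:,2]);
for u in (list(range(244,256))+list(range(440,454))): 
    y=int(round(np.polyval(p,u)+t/2)); print(u,v[y-1:y+2,u].tolist(),end=' ')
E
python3 m.py
```

```text
thick 8.0
far edge [[ 641.77920797  132.67022709   75.        ]
 [ 595.12350675 -183.67106109   75.        ]]
yaw rack y dir [ 0.14590699  0.98929831 -0.        ]
244 [112, 116, 116] 245 [115, 114, 114] 246 [116, 116, 117] 247 [112, 112, 109] 248 [84, 74, 64] 249 [46, 37, 34] 250 [30, 30, 26] 251 [29, 30, 31] 252 [30, 30, 32] 253 [30, 32, 28] 254 [32, 30, 30] 255 [33, 27, 29] 440 [28, 33, 30] 441 [25, 30, 31] 442 [30, 31, 28] 443 [32, 28, 34] 444 [24, 30, 32] 445 [29, 28, 28] 446 [34, 39, 36] 447 [73, 74, 73] 448 [109, 114, 104] 449 [117, 118, 115] 450 [114, 111, 114] 451 [117, 115, 117] 452 [111, 116, 117] 453 [113, 115, 116]
```

View pics/crop.png

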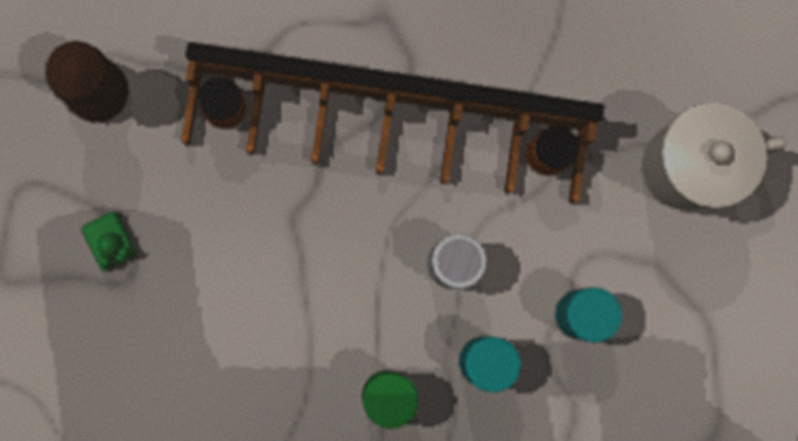

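The crop confirms the grey, bare metal tin at crop (459,261), with the other three painted. The rail is clear along its length. Next I compute the poses.

```bash
cat >> m.py <<'E'
print()
mid=lambda u:[u,np.polyval(p,u)+t/2]
E=onz(c,[mid(248.4),mid(446.9)],75); print('ends',E,np.linalg.norm(E[0]-E[1]))
ex=np.array([ -d[1],d[0],0]);ey=-d/np.linalg.norm(d); ex=np.array([ey[1],-ey[0],0])
O=E.mean(0)-34*ex; O[2]=0
T=lambda P:[ (np.asarray(P)-O)@ex,(np.asarray(P)-O)@ey]
print('rack O',O,'ex',ex,'ey',ey,'yaw',np.arctan2(ey[1],ey[0])-np.pi/2)
sub=im[265:305,355:402].astype(int); sat=hsv[265:305,355:402,1]; 
mm=((im[265:305,355:402].min(2)>135)).astype(np.uint8)
n,l,st,ce=cv2.connectedComponentsWithStats(mm); k=1+np.argmax(st[1:,4]); print(st[k])
cn=max(cv2.findContours((l==k).astype(np.uint8),0,1)[0],key=cv2.contourArea)
(e,(a,b),g)=cv2.fitEllipse(cv2.convexHull(cn)); print(e[0]+355,e[1]+265,a,b)
tin=onz(c,[(e[0]+355,e[1]+265)],60)[0]; tin[2]=0;print('tin',tin,T(tin))
# others
for nm,uv,z in(('mug knob',(503,232),110),('jar_b cap',(425.5,231),52),('frog',(211,274),20)):
    P=onz(c,[uv],z)[0]; print(nm,P,T(P))
s=np.load('scene.npy',allow_pickle=True).item()
print('scene proj rail ends',proj(s,E),'tin top',proj(s,tin+[0,0,60]))
P=lambda x,y,z:O+ex*x+ey*y+[0,0,z]
for y in(-140,-28): print(y,P(34,y,0))
np.save('pose.npy',dict(O=O,ex=ex,ey=ey,tin=tin),allow_pickle=True)
E
python3 m.py|tail -22
```

```text
thick 8.0
far edge [[ 641.77920797  132.67022709   75.        ]
 [ 595.12350675 -183.67106109   75.        ]]
yaw rack y dir [ 0.14590699  0.98929831 -0.        ]
244 [112, 116, 116] 245 [115, 114, 114] 246 [116, 116, 117] 247 [112, 112, 109] 248 [84, 74, 64] 249 [46, 37, 34] 250 [30, 30, 26] 251 [29, 30, 31] 252 [30, 30, 32] 253 [30, 32, 28] 254 [32, 30, 30] 255 [33, 27, 29] 440 [28, 33, 30] 441 [25, 30, 31] 442 [30, 31, 28] 443 [32, 28, 34] 444 [24, 30, 32] 445 [29, 28, 28] 446 [34, 39, 36] 447 [73, 74, 73] 448 [109, 114, 104] 449 [117, 118, 115] 450 [114, 111, 114] 451 [117, 115, 117] 452 [111, 116, 117] 453 [113, 115, 116] 
ends [[ 636.7785823   145.54695374   75.        ]
 [ 587.03778744 -191.87142155   75.        ]] 341.0649595801308
rack O [578.27204228 -18.20139611   0.        ] ex [ 0.98929831 -0.14590699  0.        ] ey [ 0.14590699  0.98929831 -0.        ] yaw -0.1464297159973682
[ 11   7  25  25 135]
378.12219047546387 283.7711544036865 24.073575973510742 24.523883819580078
tin [468.46750261 -75.90875156   0.        ] [np.float64(-100.20953892502297), np.float64(-73.11103961284472)]
mug knob [ 551.62177405 -275.55562344  110.        ] [np.float64(11.18471633101645), np.float64(-258.4885630819716)]
jar_b cap [ 560.3404732  -159.33976342   52.        ] [np.float64(2.8534038954155925), np.float64(-142.24428980852716)]
frog [485.93966318 215.82456115  20.        ] [np.float64(-125.49029067361587), np.float64(218.04954447566462)]
scene proj rail ends [[380.31628944 296.10877187]
 [212.41418558 242.42275555]] tin top [[287.99161635 218.35103809]]
-140 [ 591.48120572 -161.66399751    0.        ]
-28 [607.82278904 -50.86258663   0.        ]
```

Measurements agree with the sizes given: rail 341 mm long, tin at rack (-100,-73), mug at y = -258, jar_b at y = -142. I'll move above the rail behind the first gap with the fingers shut.

Request:
{"op": "play_rows", "data": {"translation": [[0.05,-0.017,0],[0.105,-0.035,0],[0.16,-0.053,0],[0.215,-0.072,0],[0.27,-0.09,0],[0.325,-0.108,0],[0.38,-0.127,0],[0.435,-0.145,0],[0.497,-0.1657,0.03],[0.497,-0.1657,0.08]], "rotation": [[0,0,0.05],[0,0,0.105],[0,0,0.16],[0,0,0.215],[0,0,0.27],[0,0,0.325],[0,0,0.38],[0,0,0.44],[0,0,0.505],[0,0,0.505]], "gripper": [1,1,1,1,1,1,1,1,1,1], "force": 30}}

```text
time_s: 1.35
eef_pos: [594.2, -159.6, 151.2]
ee_rot: [0.001, 0.997, -0.072, 0.002]
force: [-0.5, -1.1, 0.0]
grip_width: 0.004
grip_force: 0.0
```

```bash
cat > st.py <<'E'
from h import *
p=np.load('pose.npy',allow_pickle=True).item()
s=ctrl.sense(); w,x,y,z=s['ee_rot'];M=R.from_quat([x,y,z,w]).as_matrix();r=s['eef_pos']-p['O']
print(s['time_s'],s['eef_pos'].round(1),'rack xy',r@p['ex'],r@p['ey'],'toolx.ex/ey',M[:,0]@p['ex'],M[:,0]@p['ey'],M[:,2].round(4),'F',s['force'].round(2),s['grip_width'],s['joints'].round(2))
E
python3 st.py; python3 -c "
from h import *
c=cap('wrist');save(c,'w1.png');np.save('w1.npy',c,allow_pickle=True)"
```

```text
1.35 [ 594.2 -159.6  151.2] rack xy 36.35450780169904 -137.60954467515066 toolx.ex/ey 0.9999870338607467 0.003202487146173799 [ 0.0038 -0.0014 -1.    ] F [-0.45 -1.12  0.02] 0.0043998579498006046 [-0.45  0.57  1.32  0.    1.24  1.26]
```

View pics/w1.png

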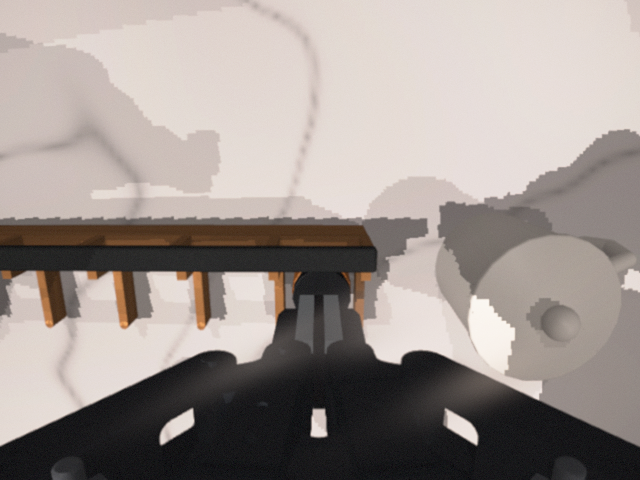

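The wrist view shows the rail straight across rows 247 to 271, its mug-side end at column 377, and the mug well clear at (545,310). I refine the rail from this view.

```bash
python3 - <<'E'
from h import *
c=np.load('w1.npy',allow_pickle=True).item();p=np.load('pose.npy',allow_pickle=True).item()
v=c['pixels'].max(2)
print(v[240:290,230].tolist()); print(v[256,365:385].tolist())
for uv in([100,246.5],[230,247],[230,271],[377,258]):
    P=onz(c,[uv],75)[0]; r=P-p['O']; print(uv,P.round(1),(r@p['ex']).round(1),(r@p['ey']).round(1))
E
python3 st.py
```

```text
[87, 100, 106, 107, 104, 74, 41, 22, 30, 32, 38, 43, 44, 43, 42, 43, 46, 42, 44, 42, 42, 49, 44, 43, 43, 43, 41, 43, 42, 43, 40, 90, 175, 222, 226, 223, 226, 230, 233, 232, 233, 233, 231, 232, 230, 230, 229, 225, 224, 224]
[44, 46, 44, 41, 44, 44, 47, 46, 43, 42, 34, 51, 81, 112, 118, 114, 112, 113, 115, 112]
[100, 246.5] [618.3 -44.6  75. ] 43.4 -20.3
[230, 247] [ 607.7 -114.9   75. ] 43.3 -91.3
[230, 271] [ 594.5 -112.2   75. ] 29.8 -90.6
[377, 258] [ 590.4 -191.8   75. ] 37.3 -170.0
1.4 [ 590.2 -158.5  142.2] rack xy 32.26115312152222 -137.0228444509459 toolx.ex/ey 0.999943572711481 0.0029940004150410815 [-0.0096  0.0051 -0.9999] F [-1.62  0.52 -7.57] -0.0017270429756840377 [-0.45  0.58  1.33  0.    1.24  1.26]
```

Request:
{"op": "play_rows", "data": {"translation": [[0,0,0.01],[0,0,0.02],[0,0,0.03],[0,0,0.04],[0,0,0.05],[0,0,0.05],[0,0,0.05]], "rotation": [[0,0,0],[0,0,0],[0,0,0],[0,0,0],[0,0,0],[0,0,0],[0,0,0]], "gripper": [1,1,1,1,1,1,1]}}

```text
time_s: 2.28
eef_pos: [591.7, -162.0, 101.6]
ee_rot: [0.0, 0.997, -0.073, 0.0]
force: [-0.2, -0.2, 0.7]
grip_width: 0.001
grip_force: 0.0
```

```bash
python3 st.py
```

```text
2.275 [ 591.7 -162.   101.6] rack xy 34.250466869267086 -140.2818134480446 toolx.ex/ey 0.999999836793307 0.00024153296160320248 [ 5.e-04 -2.e-04 -1.e+00] F [-0.16 -0.23  0.74] 0.0012008510688344453 [-0.46  0.62  1.37  0.    1.14  1.26]
```

Request:
{"op": "play_rows", "data": {"translation": [[0.001,0,0.008],[0.001,0,0.016],[0.001,0,0.022],[0.001,0,0.025],[0.001,0,0.027],[0.001,0,0.029],[0.001,0,0.0295],[0.001,0,0.0295]], "rotation": [[0,0,0],[0,0,0],[0,0,0],[0,0,0],[0,0,0],[0,0,0],[0,0,0],[0,0,0]], "gripper": [1,1,1,1,1,1,1,1]}}

```text
time_s: 3.28
eef_pos: [592.5, -162.0, 72.0]
ee_rot: [0.0, 0.997, -0.073, 0.0]
force: [-1.2, 0.2, 1.7]
grip_width: -0.002
grip_force: 1.1
```

```bash
python3 st.py
```

```text
3.275 [ 592.5 -162.    72. ] rack xy 35.0810500121227 -140.2116924528121 toolx.ex/ey 0.9999999592183025 0.0002586673500745429 [ 1.e-04 -0.e+00 -1.e+00] F [-1.23  0.15  1.72] -0.0017906375849104574 [-0.46  0.66  1.39  0.    1.08  1.26]
```

Request:
{"op": "play_rows", "data": {"translation": [[0,-0.006,0],[0,-0.012,0],[0,-0.018,0],[0,-0.024,0],[0,-0.03,0],[0,-0.036,0],[0,-0.042,0],[0,-0.048,0],[0,-0.054,0],[0,-0.06,0]], "rotation": [[0,0,0],[0,0,0],[0,0,0],[0,0,0],[0,0,0],[0,0,0],[0,0,0],[0,0,0],[0,0,0],[0,0,0]], "gripper": [1,1,1,1,1,1,1,1,1,1]}}

```text
time_s: 4.53
eef_pos: [601.3, -102.3, 71.8]
ee_rot: [-0.0, 0.997, -0.073, -0.0]
force: [0.1, -1.3, 2.6]
grip_width: -0.001
grip_force: 1.2
```

```bash
python3 st.py
```

```text
4.525 [ 601.3 -102.3   71.8] rack xy 35.02762148074349 -79.83186169794398 toolx.ex/ey 0.9999999716847372 0.00023049833593752345 [-1.e-04  0.e+00 -1.e+00] F [ 0.13 -1.27  2.59] -0.0014064519086464538 [-0.36  0.65  1.41  0.    1.08  1.36]
```

Request:
{"op": "play_rows", "data": {"translation": [[0,-0.006,0],[0,-0.012,0],[0,-0.018,0],[0,-0.024,0],[0,-0.03,0],[0,-0.036,0],[0,-0.042,0],[0,-0.048,0],[0,-0.051,0],[0,-0.052,0]], "rotation": [[0,0,0],[0,0,0],[0,0,0],[0,0,0],[0,0,0],[0,0,0],[0,0,0],[0,0,0],[0,0,0],[0,0,0]], "gripper": [1,1,1,1,1,1,1,1,1,1]}}

```text
time_s: 5.78
eef_pos: [608.8, -51.1, 71.8]
ee_rot: [0.0, 0.997, -0.073, -0.0]
force: [-0.7, -1.4, 2.3]
grip_width: -0.001
grip_force: 1.2
```

```bash
python3 st.py
```

```text
5.775 [608.8 -51.1  71.8] rack xy 35.02860978185941 -28.080428871849307 toolx.ex/ey 0.9999999259286403 0.0003848925250018176 [-0. -0. -1.] F [-0.7  -1.39  2.31] -0.0011663565895806936 [-0.28  0.66  1.41 -0.    1.08  1.44]
```

The stroke is done and stopped behind the third gap. I lift off and move above the tin, with the fingers opened to about 56 mm.

Request:
{"op": "play_rows", "data": {"translation": [[0,0,-0.02],[0,0,-0.05],[0,0,-0.08],[-0.03,0.01,-0.08],[-0.07,0.023,-0.08],[-0.11,0.037,-0.08],[-0.135,0.045,-0.08],[-0.135,0.045,-0.08],[-0.135,0.045,-0.08],[-0.135,0.045,-0.08]], "rotation": [[0,0,0],[0,0,0],[0,0,0],[0,0,0],[0,0,0],[0,0,0],[0,0,0],[0,0,0],[0,0,0],[0,0,0]], "gripper": [1,1,1,-0.32,-0.32,-0.32,-0.32,-0.32,-0.32,-0.32]}}

```text
time_s: 7.02
eef_pos: [469.3, -76.0, 151.6]
ee_rot: [-0.0, 0.997, -0.073, -0.0]
force: [0.5, 1.2, -0.2]
grip_width: 0.657
grip_force: 0.0
```

```bash
python3 st.py; python3 -c "
from h import *
c=cap('wrist');save(c,'w2.png');np.save('w2.npy',c,allow_pickle=True)
c=cap('top');save(c,'t2.png')"
```

```text
7.025 [469.3 -76.  151.6] rack xy -99.36869151721353 -73.04777275244231 toolx.ex/ey 0.999999816036512 0.0006032730533940267 [-0.e+00  2.e-04 -1.e+00] F [ 0.46  1.2  -0.23] 0.6569953726228803 [-0.41  0.29  1.75  0.    1.1   1.31]
```

View pics/w2.png

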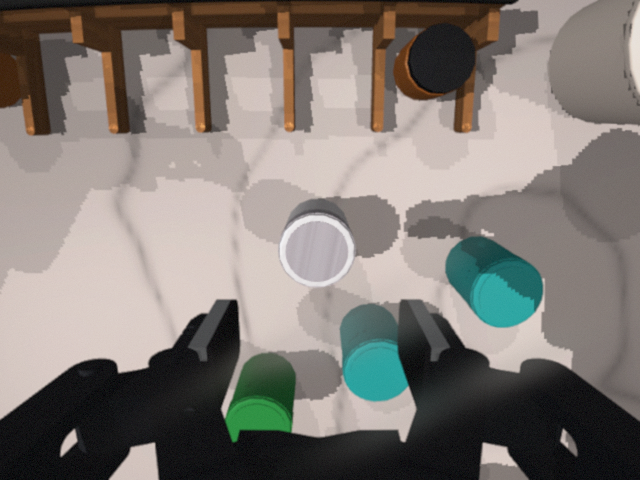

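The tin's top rim is at (317,249). The divider noses are at (378,128), (290,128) and (204,128), and the third gap lies between the last two. I compute both from these pixels.

Run:
```python
from h import *
c=np.load('w2.npy',allow_pickle=True).item();p=np.load('pose.npy',allow_pickle=True).item()
r=lambda uv,z:[((onz(c,[uv],z)[0]-p['O'])@p[k]).round(1) for k in('ex','ey')]
im=c['pixels'];g=im[200:300,265:370]
m=(g.min(2)>120)&(g.max(2)<255)
hull=cv2.HoughCircles(cv2.GaussianBlur(cv2.cvtColor(g,cv2.COLOR_RGB2GRAY),(3,3),0),cv2.HOUGH_GRADIENT,1,100,param1=100,param2=15,minRadius=33,maxRadius=42)
print(hull)
x,y,R_=hull[0][0]; print('tin',r([x+265,y+200],60),'edges',r([x+265-R_,y+200],60),r([x+265+R_,y+200],60))
for uv in([290,129],[204,129],[378,129]): print('nose',uv,r(uv,15))
for uv in([377,368],[494,288],[259,424]): print('other can',r(uv,60))
```

```text
[[[52.5 50.5 35.7]]]
tin [np.float64(-99.0), np.float64(-73.4)] edges [np.float64(-99.0), np.float64(-53.0)] [np.float64(-99.0), np.float64(-93.8)]
nose [290, 129] [np.float64(-31.6), np.float64(-55.9)]
nose [204, 129] [np.float64(-31.2), np.float64(-1.1)]
nose [378, 129] [np.float64(-31.5), np.float64(-111.9)]
other can [np.float64(-175.0), np.float64(-110.3)]
other can [np.float64(-122.2), np.float64(-178.0)]
other can [np.float64(-216.5), np.float64(-35.2)]
```

Request:
{"op": "play_rows", "data": {"translation": [[0,0,0.03],[0,0,0.06],[0,0,0.09],[0,0,0.115],[0,0,0.1265],[0,0,0.1265],[0,0,0.1265],[0,0,0.1265],[0,0,0.1265]], "rotation": [[0,0,0],[0,0,0],[0,0,0],[0,0,0],[0,0,0],[0,0,0],[0,0,0],[0,0,0],[0,0,0]], "gripper": [-0.32,-0.32,-0.32,-0.32,-0.32,-0.25,-0.18,-0.11,-0.11], "force": 20}}

```text
time_s: 8.25
eef_pos: [468.9, -76.2, 25.8]
ee_rot: [0.0, 0.997, -0.073, 0.0]
force: [-0.4, 0.6, 0.4]
grip_width: 0.555
grip_force: 0.0
```

```bash
python3 st.py
```

```text
8.25 [468.9 -76.2  25.8] rack xy -99.69621666353076 -73.32359718159822 toolx.ex/ey 0.999999569636655 0.0002625037421962739 [ 8.e-04 -4.e-04 -1.e+00] F [-0.45  0.58  0.4 ] 0.5549014368582099 [-0.41  0.49  1.86 -0.    0.79  1.31]
```

Request:
{"op": "play_rows", "data": {"translation": [[0,-0.002,0],[0,-0.006,0],[0,-0.012,0],[0,-0.018,0],[0,-0.024,0],[0,-0.03,0],[0,-0.036,0],[0,-0.042,0],[0,-0.045,0],[0,-0.047,0]], "rotation": [[0,0,0],[0,0,0],[0,0,0],[0,0,0],[0,0,0],[0,0,0],[0,0,0],[0,0,0],[0,0,0],[0,0,0]], "gripper": [-0.11,-0.11,-0.11,-0.11,-0.11,-0.11,-0.11,-0.11,-0.11,-0.11]}}

```text
time_s: 9.5
eef_pos: [475.6, -29.4, 25.3]
ee_rot: [0.0, 0.997, -0.073, -0.0]
force: [0.5, -1.2, 0.4]
grip_width: 0.556
grip_force: 0.7
```

Request:
{"op": "play_rows", "data": {"translation": [[0,0,0],[0,0,0],[0,0,0],[0,0,-0.03],[0,0,-0.07],[-0.02,0,-0.11],[-0.048,0,-0.125],[-0.048,0,-0.125],[-0.048,0,-0.125],[-0.048,0,-0.125]], "rotation": [[0,0,0],[0,0,0],[0,0,0],[0,0,0],[0,0,0],[0,0,0],[0,0,0],[0,0,0],[0,0,0],[0,0,0]], "gripper": [-0.2,-0.32,-0.32,-0.32,-0.32,0.0,0.29,0.29,0.29,0.29]}}

```text
time_s: 10.75
eef_pos: [428.3, -22.7, 149.7]
ee_rot: [-0.0, 0.997, -0.073, -0.001]
force: [0.6, 0.4, 0.2]
grip_width: 0.352
grip_force: 0.0
```

```bash
python3 st.py
python3 - <<'E'
from h import *
c=cap('wrist');save(c,'w3.png');np.save('w3.npy',c,allow_pickle=True);p=np.load('pose.npy',allow_pickle=True).item()
r=lambda uv,z:[((onz(c,[uv],z)[0]-p['O'])@p[k]).round(1) for k in('ex','ey')]
tp=p['O']-100*p['ex']-28*p['ey']+[0,0,60]; u,v=proj(c,tp)[0].astype(int);print(u,v)
y0,x0=max(v-60,0),u-65
g=cv2.GaussianBlur(cv2.cvtColor(c['pixels'][y0:v+60,x0:u+65],cv2.COLOR_RGB2GRAY),(3,3),0)
h=cv2.HoughCircles(g,cv2.HOUGH_GRADIENT,1,100,param1=100,param2=15,minRadius=30,maxRadius=42);print(h)
x,y,q=h[0][0];print('tin',x+x0,y+y0,r([x+x0,y+y0],60),r([x+x0-q,y+y0],60),r([x+x0+q,y+y0],60))
E
```

```text
10.75 [428.3 -22.7 149.7] rack xy -147.70491831070893 -26.338614864788664 toolx.ex/ey 0.9999994401530411 9.016256425509184e-05 [-1.e-03  4.e-04 -1.e+00] F [0.58 0.37 0.16] 0.35195627219323394 [-0.33  0.19  1.88  0.    1.07  1.39]
319 166
[[[67.5 59.5 33.8]]]
tin 321.5 165.5 [np.float64(-99.3), np.float64(-28.9)] [np.float64(-99.2), np.float64(-10.7)] [np.float64(-99.3), np.float64(-47.1)]
```

View pics/w3.png

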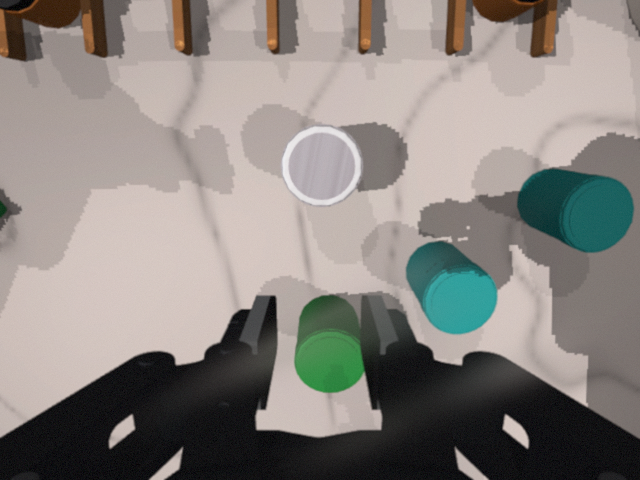

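The tin stands at rack (-99.3,-28.9), in line with the gap between noses (274,47) and (364,47). Next I lower the 30 mm-open cradle behind it and push.

Request:
{"op": "play_rows", "data": {"translation": [[0,0.002,0.03],[0,0.002,0.06],[0,0.002,0.09],[0,0.002,0.11],[0,0.002,0.122],[0,0.002,0.122],[0.008,0.002,0.122],[0.016,0.002,0.122],[0.02,0.002,0.122],[0.024,0.002,0.122]], "rotation": [[0,0,0],[0,0,0],[0,0,0],[0,0,0],[0,0,0],[0,0,0],[0,0,0],[0,0,0],[0,0,0],[0,0,0]], "gripper": [0.29,0.29,0.29,0.29,0.29,0.29,0.29,0.29,0.29,0.29]}}

```text
time_s: 12.05
eef_pos: [451.6, -28.0, 28.4]
ee_rot: [-0.0, 0.997, -0.073, -0.0]
force: [-1.8, 0.2, 2.3]
grip_width: 0.353
grip_force: 1.1
```

Request:
{"op": "play_rows", "data": {"translation": [[0.005,0,0],[0.01,0,0],[0.015,0,0],[0.02,0,0],[0.025,0,0],[0.03,0,0],[0.035,0,0],[0.04,0,0],[0.044,0,0],[0.046,0,0]], "rotation": [[0,0,0],[0,0,0],[0,0,0],[0,0,0],[0,0,0],[0,0,0],[0,0,0],[0,0,0],[0,0,0],[0,0,0]], "gripper": [0.29,0.29,0.29,0.29,0.29,0.29,0.29,0.29,0.29,0.29]}}

```text
time_s: 13.3
eef_pos: [497.2, -34.8, 28.3]
ee_rot: [-0.0, 0.997, -0.073, -0.0]
force: [-2.3, -0.9, 1.2]
grip_width: 0.356
grip_force: 1.3
```

```bash
python3 st.py
python3 - <<'E'
from h import *
c=cap('wrist');save(c,'w4.png')
E
```

```text
13.3 [497.2 -34.8  28.3] rack xy -77.76292962393525 -28.243703103291658 toolx.ex/ey 0.9999999544799244 0.00029959117214622966 [-0.  0. -1.] F [-2.27 -0.9   1.17] 0.3558694192572078 [-0.31  0.52  1.79  0.    0.83  1.41]
```

View pics/w4.png

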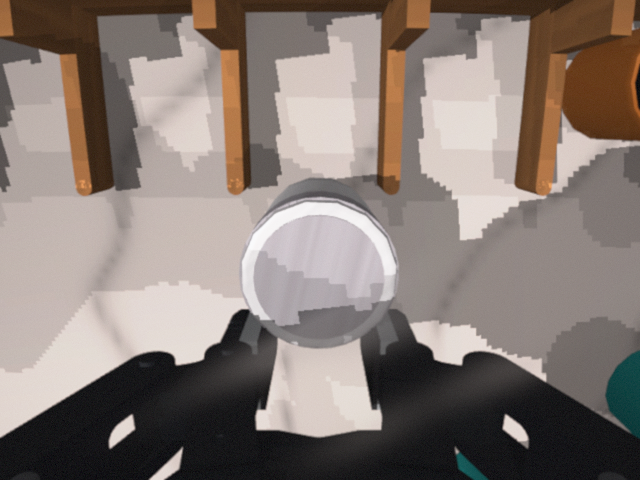

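The tin at (320,270) sits in the cradle, a few pixels right of the gap's middle between the noses at (236,185) and (391,185). I measure that offset.

Run:
```python
from h import *
p=np.load('pose.npy',allow_pickle=True).item()
c=cap('wrist')
r=lambda uv,z:[((onz(c,[uv],z)[0]-p['O'])@p[k]).round(1) for k in('ex','ey')]
for uv in([83,185],[236,185],[391,185],[540,185]): print(r(uv,14))
print('tin',r([320,271],60),r([241,271],60),r([399,271],60))
c=np.load('w3.npy',allow_pickle=True).item()
for uv in([181,47],[274,47],[364,47],[456,47]): print(r(uv,14))
```

```text
[np.float64(-29.7), np.float64(59.2)]
[np.float64(-30.1), np.float64(1.2)]
[np.float64(-30.2), np.float64(-55.9)]
[np.float64(-29.9), np.float64(-112.2)]
tin [np.float64(-48.1), np.float64(-29.5)] [np.float64(-48.1), np.float64(-7.8)] [np.float64(-48.1), np.float64(-51.3)]
[np.float64(-30.5), np.float64(56.7)]
[np.float64(-31.3), np.float64(-0.3)]
[np.float64(-31.3), np.float64(-55.1)]
[np.float64(-30.6), np.float64(-111.6)]
```

Request:
{"op": "play_rows", "data": {"translation": [[0.004,-0.001,0],[0.008,-0.0015,0],[0.012,-0.0015,0],[0.016,-0.0015,0],[0.02,-0.0015,0],[0.024,-0.0015,0],[0.028,-0.0015,0],[0.032,-0.0015,0],[0.036,-0.0015,0],[0.04,-0.0015,0]], "rotation": [[0,0,0],[0,0,0],[0,0,0],[0,0,0],[0,0,0],[0,0,0],[0,0,0],[0,0,0],[0,0,0],[0,0,0]], "gripper": [0.29,0.29,0.29,0.29,0.29,0.29,0.29,0.29,0.29,0.29]}}

```text
time_s: 14.65
eef_pos: [537.1, -39.2, 28.3]
ee_rot: [0.0, 0.997, -0.073, 0.0]
force: [-0.7, 0.9, 1.2]
grip_width: 0.355
grip_force: 0.9
```

```bash
python3 st.py
```

```text
14.65 [537.1 -39.2  28.3] rack xy -37.684456163156696 -26.745572503226484 toolx.ex/ey 0.9999999731518764 0.00023169936830608195 [ 0. -0. -1.] F [-0.73  0.89  1.24] 0.3547864479945634 [-0.29  0.59  1.67  0.    0.88  1.43]
```

Request:
{"op": "play_rows", "data": {"translation": [[0.004,0,0],[0.007,0,0],[0.01,0,0],[0.012,0,0],[0.013,0,0],[0.014,0,0],[0.014,0,0]], "rotation": [[0,0,0],[0,0,0],[0,0,0],[0,0,0],[0,0,0],[0,0,0],[0,0,0]], "gripper": [0.29,0.29,0.29,0.29,0.29,0.29,0.29]}}

```text
time_s: 15.52
eef_pos: [550.7, -41.2, 28.3]
ee_rot: [-0.0, 0.997, -0.073, 0.0]
force: [-0.8, 0.2, -0.4]
grip_width: 0.357
grip_force: 0.7
```

Request:
{"op": "play_rows", "data": {"translation": [[0.001,0,0],[0.002,0,0],[0.002,0,0]], "rotation": [[0,0,0],[0,0,0],[0,0,0]], "gripper": [0.29,0.29,0.29]}}

```text
time_s: 15.9
eef_pos: [552.7, -41.5, 28.3]
ee_rot: [0.0, 0.997, -0.073, 0.0]
force: [-0.3, 0.5, 0.5]
grip_width: 0.359
grip_force: 0.7
```

```bash
python3 st.py
```

```text
15.9 [552.7 -41.5  28.3] rack xy -21.883042140490748 -26.745068189285345 toolx.ex/ey 0.9999999736224503 0.0002060130968593865 [ 1.e-04 -0.e+00 -1.e+00] F [-0.33  0.5   0.51] 0.3585268986887558 [-0.29  0.62  1.62  0.    0.91  1.43]
```

Still no stop. I keep creeping a millimetre at a time.

Request:
{"op": "play_rows", "data": {"translation": [[0.001,0,0],[0.0015,0,0],[0.0015,0,0]], "rotation": [[0,0,0],[0,0,0],[0,0,0]], "gripper": [0.29,0.29,0.29]}}

```text
time_s: 16.27
eef_pos: [554.1, -41.7, 28.3]
ee_rot: [-0.0, 0.997, -0.073, 0.0]
force: [-1.1, 0.2, 0.9]
grip_width: 0.355
grip_force: 0.8
```

Request:
{"op": "play_rows", "data": {"translation": [[0.001,0,0],[0.0015,0,0],[0.0015,0,0]], "rotation": [[0,0,0],[0,0,0],[0,0,0]], "gripper": [0.29,0.29,0.29]}}

```text
time_s: 16.65
eef_pos: [555.7, -41.9, 28.3]
ee_rot: [-0.0, 0.997, -0.073, 0.0]
force: [-2.2, -0.3, 1.3]
grip_width: 0.356
grip_force: 0.8
```

```bash
python3 st.py
python3 - <<'E'
from h import *
p=np.load('pose.npy',allow_pickle=True).item()
c=cap('wrist');save(c,'w5.png')
E
```

```text
16.65 [555.7 -41.9  28.3] rack xy -18.921706528282545 -26.74562907767998 toolx.ex/ey 0.9999999705542958 0.00023101140350234584 [ 1.e-04  0.e+00 -1.e+00] F [-2.21 -0.26  1.27] 0.355923701683742 [-0.29  0.62  1.61  0.    0.91  1.43]
```

View pics/w5.png

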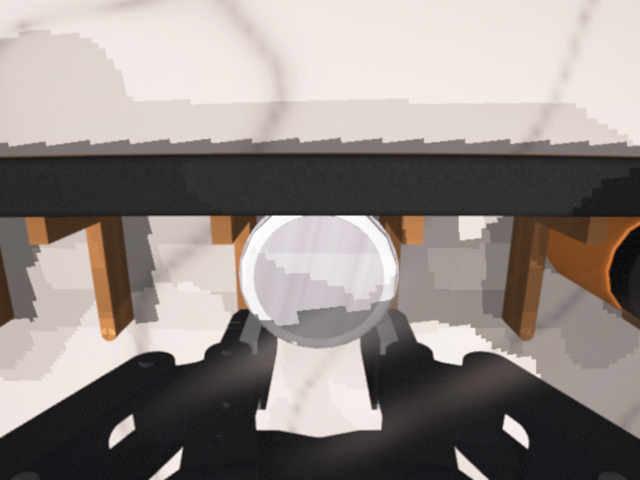

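The tin's top at (320,270) is upright in the gap, with its far rim just under the rail edge at row 216. There is no firm stop yet, so I keep creeping.

Request:
{"op": "play_rows", "data": {"translation": [[0.0005,0,0],[0.001,0,0],[0.001,0,0]], "rotation": [[0,0,0],[0,0,0],[0,0,0]], "gripper": [0.29,0.29,0.29]}}

```text
time_s: 17.08
eef_pos: [556.7, -42.1, 28.3]
ee_rot: [0.0, 0.997, -0.073, 0.0]
force: [-0.7, 0.1, 0.2]
grip_width: 0.355
grip_force: 0.8
```

Request:
{"op": "play_rows", "data": {"translation": [[0.0005,0,0],[0.001,0,0],[0.001,0,0]], "rotation": [[0,0,0],[0,0,0],[0,0,0]], "gripper": [0.29,0.29,0.29]}}

```text
time_s: 17.45
eef_pos: [557.2, -42.1, 28.2]
ee_rot: [-0.0, 0.997, -0.073, -0.001]
force: [-6.4, 1.5, 2.5]
grip_width: 0.355
grip_force: 2.7
```

The force jumped to 6.4 N and the hand stopped short of its target, so the tin is home. I draw back, then go up.

Request:
{"op": "play_rows", "data": {"translation": [[-0.004,0,0],[-0.015,0,0],[-0.03,0,0],[-0.05,0,0],[-0.06,0,-0.03],[-0.06,0,-0.08],[-0.08,0,-0.13],[-0.1,0,-0.17],[-0.1,0,-0.17],[-0.1,0,-0.17]], "rotation": [[0,0,0],[0,0,0],[0,0,0],[0,0,0],[0,0,0],[0,0,0],[0,0,0],[0,0,0],[0,0,0],[0,0,0]], "gripper": [0.29,0.29,0.29,0.29,0.29,0.29,0.29,0.29,0.29,0.29]}}

```text
time_s: 18.7
eef_pos: [458.3, -27.5, 197.6]
ee_rot: [-0.0, 0.997, -0.073, -0.0]
force: [-0.5, -0.7, 0.7]
grip_width: 0.356
grip_force: 0.0
```

```bash
python3 st.py; python3 -c "
from h import *
c=cap('wrist');save(c,'w6.png');np.save('w6.npy',c,allow_pickle=True)
p=np.load('pose.npy',allow_pickle=True).item()
print(proj(c,[p['O']+p['ex']*x+p['ey']*-28+[0,0,60] for x in(8,-14)]))
"
```

```text
18.7 [458.3 -27.5 197.6] rack xy -117.32310497502131 -26.73828017363929 toolx.ex/ey 0.9999998252664051 0.0001059499989969348 [-6.e-04  3.e-04 -1.e+00] F [-0.49 -0.67  0.69] 0.3556979431508137 [-0.32  0.2   1.74  0.    1.21  1.4 ]
[[318.80432055  32.11266734]
 [318.82623571  69.99776666]]
```

View pics/w6.png

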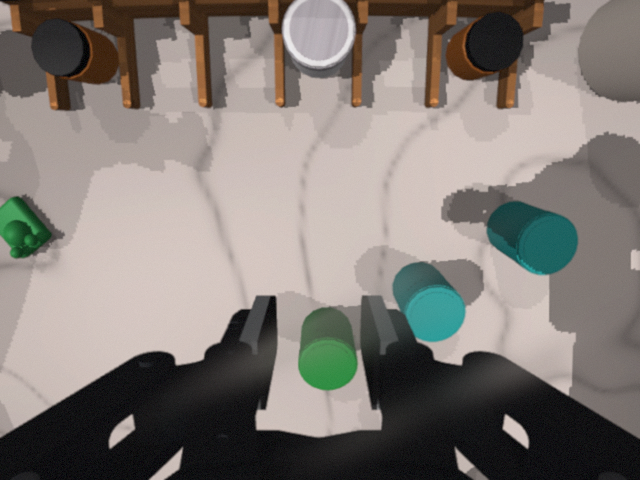

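The tin stands upright at (319,33) in the third gap from the mug, between noses (280,100) and (357,100). Its near rim is at row 70, exactly where a home tin should be. The jars and frog haven't been disturbed.

```bash
python3 -c "
from rig import ctrl
print(ctrl.finish_job())"
```

```text
the job is handed in; nothing more can be done
None
```

The closed fingertips ran along the rail from the first gap to the third, with contact at each pause. The tin was then pushed home upright into that third gap and the hand drawn clear. The job is handed in at about 19 s; no verdict was returned.

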